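Seat a tube block in the corner of a tilted pipetting rest

TASK

Pick up the aluminium tube block, keep it upright, and set it down gently on the open bed of the sloping rest, a little way up from both fences, with its bevelled corner towards the low corner, so that it slides down into that corner. Then press it home with a steady push of about 5 N (half a kilo) held for a second, first square against the long fence, then along it against the short fence, never pushing or knocking it hard against the rest. Leave it sitting flat and fully home against both fences, let go, and leave the other things on the bench alone.

Things in the scene. Friction and masses are not known exactly. Their poses are not given: they have to be found in the camera images.
- bed: Low corner of the sloping bed of a steel pipetting rest fixed to the bench: where the bed surface and the inner faces of its two fences meet, 32 mm above the bench. x runs up the bed away from the long fence, rising 15 degrees; y runs up the bed away from the short fence, rising about 12 degrees; z is square to the bed, upwards, 19 degrees off vertical.
- bed_middle (a point): Middle of the same bed's surface, a smooth steel plate 6 mm thick reaching from the fences to x = 130 and y = 175 mm; the far two edges are open. Axes as the bed's. Friction on it is low but differs from run to run: a block let go slides down, yet may hang up short of a fence, or cocked, until nudged. The rest does not yield: a stiff push quickly makes a large force.
- long_fence: Middle of the long fence's inner top edge, 12 mm above the bed surface at x = 0, y = 87 mm of the bed. The fence is 12 mm high, 6 mm thick and runs the whole length of the bed along its y. Axes as the bed's.
- short_fence: Middle of the short fence's inner top edge, 12 mm above the bed surface at x = 65 mm, y = 0 of the bed. The fence is 12 mm high, 6 mm thick and runs the whole length of the bed along its x. Axes as the bed's.
- block_center (a point): Centre (20 mm over its underside) of the loose aluminium tube block: 56 mm (its x) by 100 mm (its y) by 40 mm high, 0.36 to 0.56 kg, standing on the bench, z up. 12 of its 17 holes hold closed tubes whose caps stand 6.5 mm over its top. Home on the rest: its axes along the bed's, its 100 mm side against the long fence, its 56 mm end against the short one, this point at (28, 50, 20) mm of the bed.
- block_bevel (a point): Middle of the top edge of the 16 mm bevel that cuts one upright corner, the only one without a hole, of the tube block: at (-20, -42, +20) mm from the block's centre in the block's axes. Home on the rest it lies at (8, 8, 40) mm in the bed's axes.
- tip_box_center (a point): Centre (half-way up) of a closed grey pipette tip box with pale lid, 85 x 125 x 70 mm, loose on the bench; not to be disturbed.
- tube_rack_center (a point): Centre (half-way up) of an empty white plastic tube rack, 70 x 150 x 40 mm, 32 holes, loose on the bench; not to be disturbed.
- wash_bottle_center (a point): Half-way up the body of a white wash bottle with a screw cap and bent spout, 68 mm across, 185 mm high to the spout, loose on the bench; this point is 67 mm above the bench. Not to be disturbed.
Not all that is in view belongs to the job. Of the things shaped like the part that bears block_center, the aluminium one is meant.

How it is judged:
On the way, in this order (a step that is already met when the one before it is completed fails the run):
1. the block lies flat on the open bed, clear of both fences (z of block_center in the frame of bed between 0.0175 and 0.0225 m and x of block_center in the frame of bed between 0.031 and 0.11 m and y of block_center in the frame of bed between 0.053 and 0.155 m and angle between the z axis of block_center and the z axis of bed, either way round below 0.05 rad), for 0.05 s.
2. the block is held pressed against the long fence with 3 to 8 N (contact force between block and long_fence between 3 and 8 N), for 0.6 s.
3. the block is held pressed against the short fence with 3 to 8 N (contact force between block and short_fence between 3 and 8 N), for 0.6 s.
At the end, for the whole second after the job is handed in: The block, let go and at rest, lies flat on the bed (within 1.5 mm and 0.03 rad), bevelled corner in the low corner, with its centre no more than 1.5 mm short of home from either fence and its sides within 0.03 rad of the fences (x of block_center in the frame of bed below 0.0295 m and y of block_center in the frame of bed below 0.0515 m and z of block_center in the frame of bed below 0.0215 m and x of block_bevel in the frame of bed below 0.014 m and y of block_bevel in the frame of bed below 0.014 m and angle between the x axis of block_center and the x axis of bed, either way round below 0.03 rad and angle between the z axis of block_center and the z axis of bed, either way round below 0.03 rad and linear speed of block below 0.01 m/s); the robot touches nothing.
It fails at once if the block or the robot presses or strikes the rest with more than 30 N (contact force between anything else and rest above 30 N).
It fails at once if the block is tipped by more than about 40 degrees (angle between block_center's own z axis and vertical above 0.7 rad).
It fails at once if the tip box is pushed more than 15 mm (distance of tip_box_center from where it was at the start of the episode above 0.015 m).
It fails at once if the tube rack is pushed more than 15 mm (distance of tube_rack_center from where it was at the start of the episode above 0.015 m).
It fails at once if the wash bottle is pushed or knocked more than 15 mm (distance of wash_bottle_center from where it was at the start of the episode above 0.015 m).
It also fails if it takes over 70 s, if anything falls off the work surface, if the arm or the gripper's body presses on something with over 40 N, if the wrist force passes 120 N, or if a joint passes its speed limit or range.

ROBOT

A 6-joint arm with a two-finger parallel gripper is mounted at the origin on the work surface. World frame = base frame: x ahead of the robot, y to its left, z up, the work surface at z = 0. Lengths are in m, angles in rad, forces in N, time in s.
With the tool pointing down it reaches from about 0.3 to 0.775 m from the base axis. Payload 14.6 kg.
Tool frame: the origin (TCP) lies at the very end of the fingers, on their centre line; the grasp point (between the pads) lies 19 mm behind it; z points along the fingers, y is the direction in which the jaws open and shut (so a half turn about z gives the same grasp; the last joint's range is limited). The gripper opens to 94 mm and grips with 3 to 60 N. Pads are 16 mm wide; open, the fingers measure 119 mm over their backs; the gripper's body (75 mm by 177 mm) begins 78 mm behind the grasp point.
Start: joints at [1.089, 0.3, 1.521, -0, 1.321, -0.067], TCP at [0.222, 0.503, 0.205] pointing down, gripper open.
Joint ranges: [-3.03, 3.03], [-0.79, 2.21], [0.23, 2.52], [-1.04, 4.18], [0, 3.07], [-2.55, 2.55]. Speed limits (rad/s): [2.22, 2.22, 2.57, 3.14, 3.14, 3.14].

INTERFACE

Orientations are given as [roll, pitch, yaw] about the fixed x, y, z axes, in that order (R = Rz(yaw) Ry(pitch) Rx(roll)).
In Python, from station import status, camera, ctrl gives the robot as it stands. The module is installed in compiled form; this text tells all that it offers.
- The arm moves only by the shell command python3 -m jog 'ROWS' [FORCE]. ROWS is JSON, a list of rows, each a list of 7 numbers: the shift along the tool's x, y, z each as a share of 1000 mm, from -1 to 1, then the turn, a rotation vector about the tool's x, y, z each as a share of pi/2 rad, from -1 to 1, then the opening, from -1 (shut) to 1 (fully open), so that 0 is half open. A call has 1 to 20 rows; each row is the pose to reach, as a shift and turn from the pose measured when the call began, along the tool's axes at that moment; what a row does not reach only later rows make up. A row lasts 1/10 s, in which the tool goes at most 50 mm and 8.59 degrees, less where a joint would pass 70% of its speed; a pose out of reach is approached as far as the arm can. A call with a number of a shift or a turn outside -1 to 1 is refused whole. A call with a gripper value outside its range is refused whole. The fingers move at their own pace and stop on an object; FORCE is the grip in N (left out, the last holds). Time passes only in rows, so rows that repeat a pose let the fingers close. It gives the time, the measured TCP pose, the force and the opening at its end, in the units of the state.
- status.get_obs(): the state, without advancing time (a new reading comes with each control period).
- camera(name): name is "scene" or "top"; returns a dict with "image" (384x512x3 uint8, red, green, blue), "fx", "fy", "cx", "cy" (pixels), "world_from_camera" (4x4, takes a point from camera to world coordinates). Camera axes: x right, y down, z forward; pixel columns grow to the right and rows downward; lengths in m; the calibration is good to about 2 mm. A picture is of the moment at which its call begins. There is no depth.
- ctrl.hand_in(): hands the job in, once; it reports no verdict.
The state is a dict: "time_s": time; "qpos": joint angles; "joint_vel": joint speeds; "tau": joint torques, N m; "ee_pos": TCP position; "eef_rot": TCP orientation; "force": force on the tool from outside, world axes, zero at the start; "moment": the same for the moment, N m; "grip_width": finger opening in m.
Only numpy, scipy, OpenCV 4.12 (cv2) and the standard library are available. Lean on these libraries where they do the work, as an engineer would, in place of code of your own. Each camera call takes 0.05 s, during which the arm holds its last target.

## Working session

There is one attempt and no reset: what is moved stays moved. The work goes in short steps, Python scripts to look and compute and a shell command to move; the robot and the scene stay as the last step left them, time stands still between calls to the robot, and variables do not carry over. Pictures are saved under pics/ and viewed, and the job is handed in when it is done.

```bash
mkdir -p pics; python3 - <<'E'
from station import status, camera
import cv2, numpy as np, json
print(status.get_obs())
for n in ("scene","top"):
    c=camera(n); print(n,c["fx"],c["fy"],c["cx"],c["cy"]); print(np.round(c["world_from_camera"],4).tolist())
    cv2.imwrite(f"pics/{n}0.png",cv2.resize(c["image"][:,:,::-1],(800,600),interpolation=cv2.INTER_CUBIC))
    cv2.imwrite(f"pics/{n}0_raw.png",c["image"][:,:,::-1])
E
```

```text
{'time_s': 0.0, 'qpos': array([ 1.08938987e+00,  3.00481787e-01,  1.52160902e+00, -1.25166071e-05,
        1.32070766e+00, -6.66206604e-02]), 'joint_vel': array([ 2.06140982e-04, -8.53998380e-04,  9.52977729e-05,  2.97572538e-04,
       -5.93007667e-04,  1.65214171e-03]), 'tau': array([ 1.91953179e-03, -5.31814027e+01, -3.52734232e+01,  7.09295855e-02,
        2.43754615e-02, -9.26822872e-05]), 'ee_pos': array([0.22153402, 0.50310797, 0.20486866]), 'eef_rot': array([-3.14038871e+00, -6.81760671e-05,  2.72680992e+00]), 'force': array([-0.4447712 , -0.52531421, -0.56449792]), 'moment': array([-0.00454694,  0.01096135,  0.01056127]), 'grip_width': 0.09401947126608443}
scene 432.70666309643786 432.70666309643786 253.1317671487314 190.06980168173288
[[0.6096, 0.4517, -0.6514, 1.2413], [0.7924, -0.3684, 0.4861, -0.4017], [-0.0203, -0.8126, -0.5825, 0.645], [0.0, 0.0, 0.0, 1.0]]
top 392.01530164931273 392.01530164931273 261.6585553181615 194.38260050277333
[[-0.0185, -0.984, 0.1773, 0.3999], [-0.9998, 0.0188, -0.0001, 0.0735], [-0.0032, -0.1773, -0.9842, 1.0944], [0.0, 0.0, 0.0, 1.0]]
```

View pics/scene0.png

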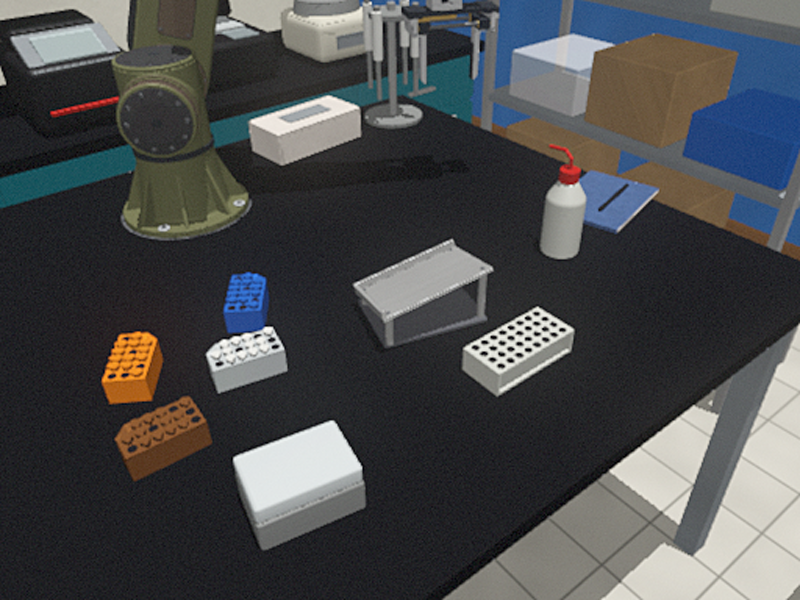

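View pics/top0.png

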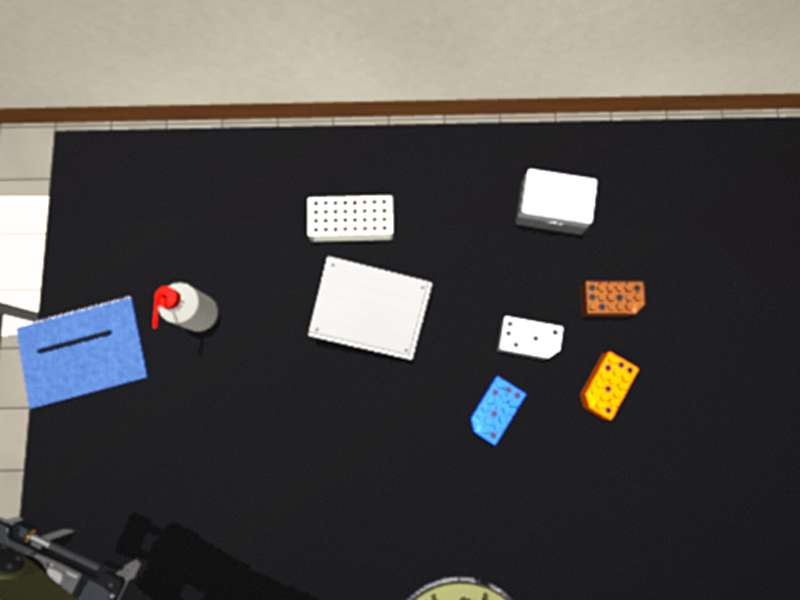

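The scene view shows four blocks: light grey (246,358), blue (246,302), orange (132,367) and brown (163,437). In the top view they are at (532,337), (498,410), (610,386) and (614,298). The colourless light-grey one fits aluminium. I'll confirm that in a crop.

```bash
python3 - <<'E'
import cv2, numpy as np
s=cv2.imread("pics/scene0_raw.png"); t=cv2.imread("pics/top0_raw.png")
def crop(im,x,y,w,h,k): return cv2.resize(im[y:y+h,x:x+w],None,fx=k,fy=k,interpolation=cv2.INTER_CUBIC)
a=crop(s,125,200,65,55,6); b=crop(t,312,195,65,55,6)
cv2.imwrite("pics/blk.png",np.hstack([a,b]))
a=crop(s,220,150,100,75,4); b=crop(t,190,158,100,75,4)
cv2.imwrite("pics/rest.png",np.hstack([a,b]))
E
```

```text
(no output)
```

View pics/blk.png

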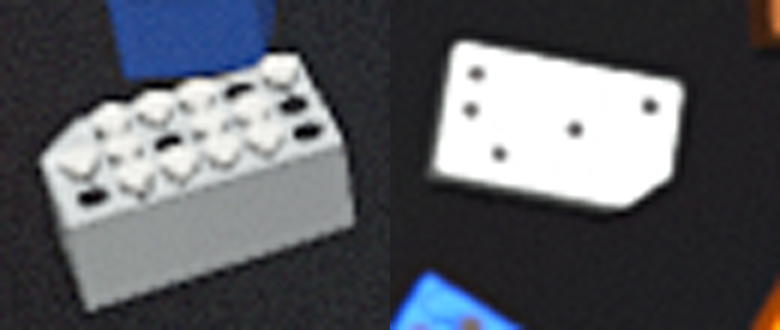

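View pics/rest.png

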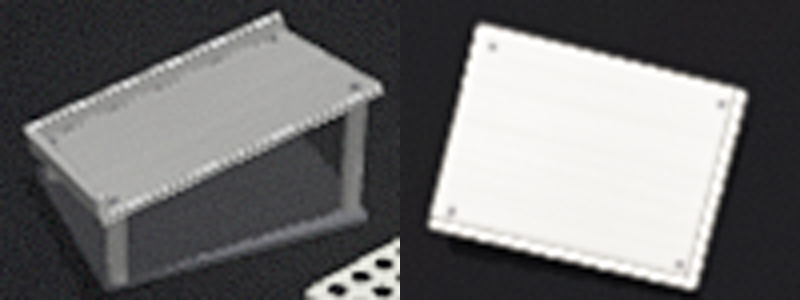

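The crop confirms it: the light-grey, uncoloured metal block is the one, with its bevel at lower right in the top view (640,195 of the crop). The rest's low corner is at lower right in the top crop (695,288) and at left in the scene crop (25,128). Next I'll fit the poses by silhouette.

```bash
cat > h.py <<'E'
import cv2, numpy as np
from station import status, camera
from scipy.spatial.transform import Rotation as R
from scipy.optimize import least_squares
def proj(c,P):
    T=np.linalg.inv(c["world_from_camera"]); q=P@T[:3,:3].T+T[:3,3]
    return np.c_[c["fx"]*q[:,0]/q[:,2]+c["cx"], c["fy"]*q[:,1]/q[:,2]+c["cy"]]
def bedpose(p): # x,y,yaw of low corner
    return R.from_euler('z',p[2]).as_matrix()@R.from_euler('y',-15,degrees=True).as_matrix()@R.from_euler('x',12,degrees=True).as_matrix(), np.array([p[0],p[1],.032])
BLK=np.array([[x,y,z] for x,y in [(-.028,.05),(.028,.05),(.028,-.05),(-.012,-.05),(-.028,-.034)] for z in (-.02,.02)])
BED=np.array([[a,b,c] for a,b,cs in [(-.006,-.006,(-.006,.012)),(-.006,.175,(-.006,.012)),(.130,-.006,(-.006,.012)),(.130,.175,(-.006,0))] for c in cs])
def contour(im,seed,thr,box):
    g=im.max(2).copy(); m=np.zeros_like(g); x,y,w,h=box; m[y:y+h,x:x+w]=g[y:y+h,x:x+w]
    K=8; up=cv2.resize(m,None,fx=K,fy=K,interpolation=cv2.INTER_LINEAR)
    cs,_=cv2.findContours((up>thr).astype(np.uint8),cv2.RETR_EXTERNAL,cv2.CHAIN_APPROX_NONE)
    c=max(cs,key=cv2.contourArea)[:,0].astype(float); return ((c+.5)/K-.5)[::4]
def hullres(c,P,cont):
    hull=cv2.convexHull(proj(c,P).astype(np.float32))
    return np.array([cv2.pointPolygonTest(hull,(float(a),float(b)),True) for a,b in cont])
E
python3 - <<'E'
from h import *
t=camera("top"); s=camera("scene")
cb=contour(t["image"],0,120,(312,195,57,40)); cr=contour(t["image"],0,130,(190,158,95,75))
for n,cc in(("b",cb),("r",cr)):
    print(n,cc.min(0),cc.max(0),len(cc))
fb=lambda p: hullres(t,BLK@R.from_euler('z',p[2]).as_matrix().T+[p[0],p[1],.02],cb)
fr=lambda p: hullres(t,BED@bedpose(p)[0].T+bedpose(p)[1],cr)
def w(c,u,v,z):
    M=c["world_from_camera"]; d=M[:3,:3]@[(u-c["cx"])/c["fx"],(v-c["cy"])/c["fy"],1]; return M[:3,3]+d*(z-M[2,3])/d[2]
b0=w(t,340,216,.03); r0=w(t,265,229,.03)
pb=least_squares(fb,[b0[0],b0[1],-.17],diff_step=1e-4,loss='soft_l1',x_scale=[.01,.01,.1])
pr=least_squares(fr,[r0[0],r0[1],-.25],diff_step=1e-4,loss='soft_l1',x_scale=[.01,.01,.1])
for p in(pb,pr): print(p.x,np.sqrt(np.mean(p.fun**2)),np.abs(p.fun).max(), p.fun.mean())
np.save("pb.npy",pb.x);np.save("pr.npy",pr.x)
vis=[]
for n,c,ba,ra in(("scene",s,(125,200,65,55),(220,150,65,55)),("top",t,(312,195,65,55),(195,165,65,55))):
    k=4; im=cv2.resize(c["image"][:,:,::-1],None,fx=k,fy=k,interpolation=cv2.INTER_CUBIC)
    Rb=R.from_euler('z',pb.x[2]).as_matrix()
    for P in (BLK@Rb.T+[pb.x[0],pb.x[1],.02],BED@bedpose(pr.x)[0].T+bedpose(pr.x)[1]):
        h=((proj(c,P)+.5)*k-.5)
        cv2.polylines(im,[cv2.convexHull(h.astype(np.float32)).astype(int)],True,(0,0,255),1)
        for q in h: cv2.circle(im,tuple(int(v) for v in q),3,(0,255,0),1)
    x0,y0=(120,145) if n=="scene" else (185,150)
    vis.append(im[y0*k:(y0+110)*k,x0*k:(x0+200)*k])
cv2.imwrite("pics/fit.png",cv2.resize(np.vstack(vis),(545,600)))
cv2.imwrite("pics/fit_s.png",vis[0]);cv2.imwrite("pics/fit_t.png",vis[1])
E
```

```text
b [318.5625 201.3125] [360.4375 229.1875] 228
r [196.6875 163.4375] [276.1875 229.8125] 465
[ 0.52873361 -0.13928538 -0.21307683] 0.4063505961214237 0.9945788807263674 -0.34420246099375146
[ 0.50387455  0.07688692 -0.28363165] 0.42431398099168927 0.7225766412844123 -0.41097740130556776
```

View pics/fit_s.png

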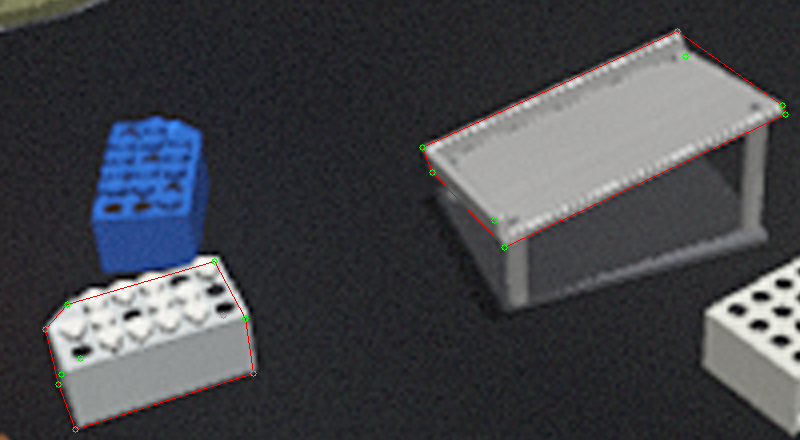

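View pics/fit_t.png

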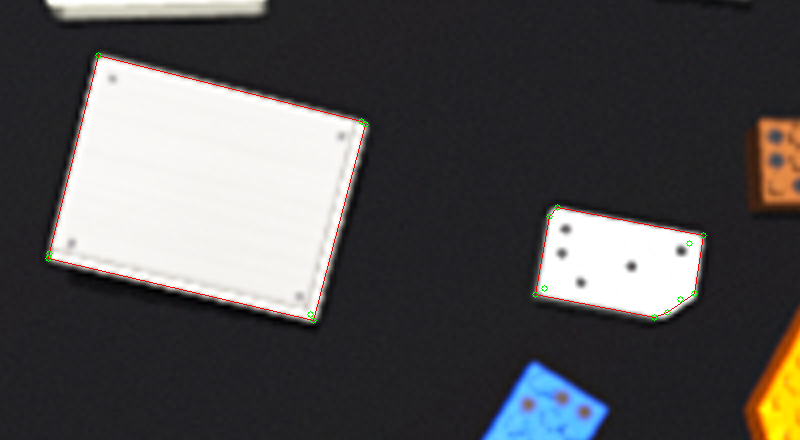

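The top fit is within about 0.5 px on both, and the scene overlay agrees to about 1 px (~2 mm). I'll write a helper that turns target poses into row numbers.

```bash
cat >> h.py <<'E'
def rel(Rt,pt):
    o=status.get_obs(); R0=R.from_euler('xyz',o["eef_rot"]).as_matrix()
    d=R0.T@(np.array(pt)-o["ee_pos"]); rv=R.from_matrix(R0.T@Rt).as_rotvec()/(np.pi/2)
    print("row",np.round(d,4).tolist(),np.round(rv,4).tolist())
RBED,PBED=None,None
try:
    pb=np.load("pb.npy"); pr=np.load("pr.npy"); RBED,PBED=bedpose(pr)
except Exception: pass
FLIP=R.from_euler('z',90,degrees=True).as_matrix()@R.from_euler('x',180,degrees=True).as_matrix() # tool y along frame x, tool z down
def inbed(p): return RBED.T@(np.array(p)-PBED)
def st():
    o=status.get_obs(); R0=R.from_euler('xyz',o["eef_rot"]).as_matrix()
    print("t",round(o["time_s"],2),"tcp",np.round(o["ee_pos"],4),"bed mm",np.round(inbed(o["ee_pos"])*1e3,1),"F",np.round(o["force"],2),"Fbed",np.round(RBED.T@o["force"],2),"M",np.round(o["moment"],2),"g",round(o["grip_width"],4),"rotErr bed",np.round(R.from_matrix((RBED@FLIP).T@R0).as_rotvec(),3))
E
python3 - <<'E'
from h import *
print(FLIP)
Rb=R.from_euler('z',pb[2]).as_matrix()@FLIP
rel(Rb,[pb[0],pb[1],.19]); rel(Rb,[pb[0],pb[1],.016]); st()
print(RBED)
E
```

```text
[[ 2.22044605e-16  1.00000000e+00  1.22464680e-16]
 [ 1.00000000e+00 -2.22044605e-16 -2.71926215e-32]
 [ 0.00000000e+00  1.22464680e-16 -1.00000000e+00]]
row [-0.5401, -0.4642, 0.0154] [-0.0004, 0.0003, 0.8716]
row [-0.5401, -0.4641, 0.1894] [-0.0004, 0.0003, 0.8716]
t 0.2 tcp [0.2216 0.5032 0.2051] bed mm [-332.2  378.9  193.7] F [-0.56 -0.21 -0.24] Fbed [-0.52 -0.37 -0.03] M [ 0.03  0.   -0.03] g 0.094 rotErr bed [ 0.363  0.016 -1.398]
[[ 0.92733272  0.22206728 -0.30123106]
 [-0.27030859  0.95412501 -0.12875846]
 [ 0.25881905  0.20082727  0.94481803]]
```

```bash
python3 -m jog '[[-0.54,-0.464,0.015,0,0,0.872,0.7],[-0.54,-0.464,0.015,0,0,0.872,0.7],[-0.54,-0.464,0.015,0,0,0.872,0.7],[-0.54,-0.464,0.015,0,0,0.872,0.7],[-0.54,-0.464,0.015,0,0,0.872,0.7],[-0.54,-0.464,0.015,0,0,0.872,0.7],[-0.54,-0.464,0.015,0,0,0.872,0.7],[-0.54,-0.464,0.015,0,0,0.872,0.7],[-0.54,-0.464,0.015,0,0,0.872,0.7],[-0.54,-0.464,0.015,0,0,0.872,0.7],[-0.54,-0.464,0.015,0,0,0.872,0.7],[-0.54,-0.464,0.015,0,0,0.872,0.7],[-0.54,-0.464,0.015,0,0,0.872,0.7],[-0.54,-0.464,0.015,0,0,0.872,0.7],[-0.54,-0.464,0.015,0,0,0.872,0.7],[-0.54,-0.464,0.015,0,0,0.872,0.7],[-0.54,-0.464,0.015,0,0,0.872,0.7],[-0.54,-0.464,0.015,0,0,0.872,0.7],[-0.54,-0.464,0.015,0,0,0.872,0.7],[-0.54,-0.464,0.015,0,0,0.872,0.7]]' 20
python3 - <<'E'
from h import *
st()
Rb=R.from_euler('z',pb[2]).as_matrix()@FLIP
rel(Rb,[pb[0],pb[1],.06]); rel(Rb,[pb[0],pb[1],.016])
E
```

```text
time_s: 2.2
ee_pos: [0.5287, -0.1383, 0.1908]
eef_rot: [3.141, 0.001, 1.358]
force: [-0.2, 0.5, -0.0]
grip_width: 0.08
t 2.2 tcp [ 0.5287 -0.1383  0.1908] bed mm [ 122.3 -167.9  170.2] F [-0.25  0.46 -0.02] Fbed [-0.36  0.38 -0.01] M [-0.04  0.03 -0.03] g 0.08 rotErr bed [ 0.268 -0.2   -0.043]
row [-0.0009, 0.0002, 0.1308] [0.0002, 0.0005, 0.0003]
row [-0.0009, 0.0001, 0.1748] [0.0002, 0.0005, 0.0003]
```

```bash
python3 -m jog '[[-0.001,0,0.045,0,0,0,0.7],[-0.001,0,0.09,0,0,0,0.7],[-0.001,0,0.13,0,0,0,0.7],[-0.001,0,0.145,0,0,0,0.7],[-0.001,0,0.16,0,0,0,0.7],[-0.001,0,0.17,0,0,0,0.7],[-0.001,0,0.175,0,0,0,0.7],[-0.001,0,0.175,0,0,0,0.7]]' 20
python3 - <<'E'
from h import *
st()
s=camera("scene");t=camera("top")
k=5
a=cv2.resize(s["image"][180:260,110:200,::-1],None,fx=k,fy=k); 
cv2.imwrite("pics/grasp1.png",a)
E
```

```text
time_s: 3.0
ee_pos: [0.5285, -0.1392, 0.0156]
eef_rot: [-3.142, 0.001, 1.358]
force: [-0.4, 0.4, -0.8]
grip_width: 0.0799
t 3.0 tcp [ 0.5285 -0.1392  0.0156] bed mm [  77.  -204.     4.9] F [-0.4   0.35 -0.82] Fbed [-0.68  0.08 -0.7 ] M [-0.06  0.04  0.05] g 0.0799 rotErr bed [ 0.268 -0.199 -0.043]
```

View pics/grasp1.png

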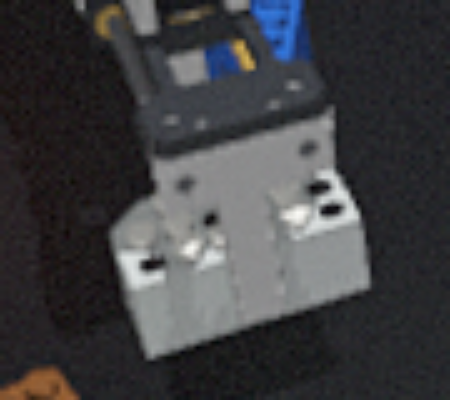

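The fingers straddle the block at its middle. Closing.

```bash
python3 -m jog '[[0,0,0,0,0,0,0.2],[0,0,0,0,0,0,0.1],[0,0,0,0,0,0,0],[0,0,0,0,0,0,-0.2],[0,0,0,0,0,0,-0.2],[0,0,0,0,0,0,-0.2],[0,0,0,0,0,0,-0.2],[0,0,0,0,0,0,-0.2]]' 25
python3 -m jog '[[0,0,-0.01,0,0,0,-0.2],[0,0,-0.03,0,0,0,-0.2],[0,0,-0.06,0,0,0,-0.2],[0,0,-0.1,0,0,0,-0.2],[0,0,-0.14,0,0,0,-0.2],[0,0,-0.17,0,0,0,-0.2],[0,0,-0.17,0,0,0,-0.2],[0,0,-0.17,0,0,0,-0.2]]' 25
python3 - <<'E'
from h import *
st()
t=camera("top");s=camera("scene")
cv2.imwrite("pics/lift_s.png",cv2.resize(s["image"][100:250,80:280,::-1],None,fx=4,fy=4))
E
```

```text
time_s: 3.9
ee_pos: [0.5288, -0.1394, 0.0166]
eef_rot: [3.141, 0.001, 1.358]
force: [-2.6, 0.5, 5.0]
grip_width: 0.0559
time_s: 4.7
ee_pos: [0.5284, -0.1391, 0.186]
eef_rot: [3.141, 0.001, 1.358]
force: [-0.0, 0.2, -4.7]
grip_width: 0.0561
t 4.7 tcp [ 0.5284 -0.1391  0.186 ] bed mm [ 121.  -169.7  165.9] F [-0.04  0.24 -4.71] Fbed [-1.32 -0.72 -4.47] M [-0.08  0.05  0.01] g 0.0561 rotErr bed [ 0.267 -0.2   -0.043]
```

View pics/lift_s.png

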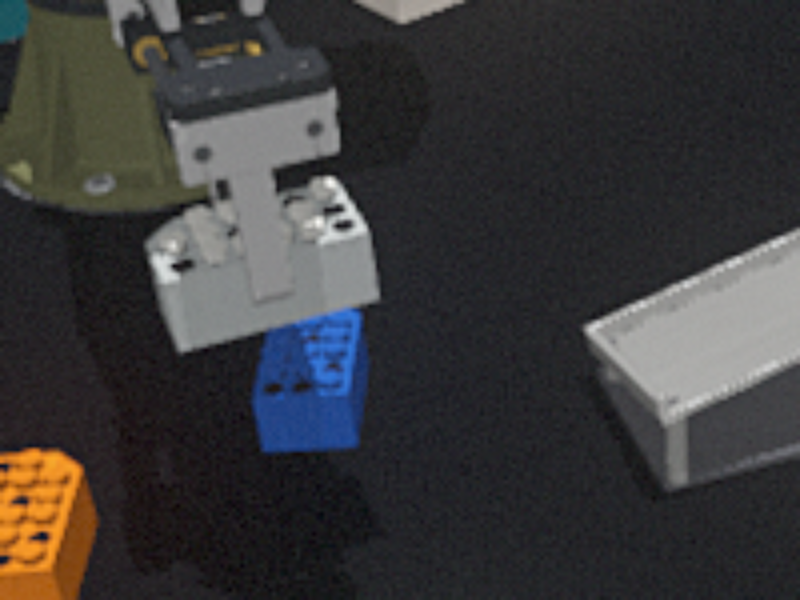

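Held square, weight about 4.5 N. Now carry it over the bed, tilting to the bed's normal.

```bash
python3 - <<'E'
from h import *
Rt=RBED@FLIP
rel(Rt,RBED@[.038,.062,.0766]+PBED)
E
```

```text
row [0.2496, -0.0518, 0.058] [-0.1719, 0.1269, 0.0273]
```

```bash
python3 -m jog '[[0.025,-0.005,0,-0.017,0.013,0.003,-0.2],[0.05,-0.01,0,-0.034,0.025,0.005,-0.2],[0.075,-0.016,0,-0.052,0.038,0.008,-0.2],[0.1,-0.021,0.01,-0.069,0.051,0.011,-0.2],[0.125,-0.026,0.02,-0.086,0.063,0.014,-0.2],[0.15,-0.031,0.03,-0.103,0.076,0.016,-0.2],[0.175,-0.036,0.04,-0.12,0.089,0.019,-0.2],[0.2,-0.041,0.05,-0.137,0.101,0.022,-0.2],[0.225,-0.047,0.055,-0.155,0.114,0.025,-0.2],[0.25,-0.052,0.058,-0.172,0.127,0.027,-0.2],[0.25,-0.052,0.058,-0.172,0.127,0.027,-0.2],[0.25,-0.052,0.058,-0.172,0.127,0.027,-0.2],[0.25,-0.052,0.058,-0.172,0.127,0.027,-0.2]]' 25
python3 - <<'E'
from h import *
st(); rel(RBED@FLIP,RBED@[.038,.062,.0766]+PBED)
o=status.get_obs()
R0=R.from_euler('xyz',o["eef_rot"]).as_matrix(); B=R0@FLIP.T
c=o["ee_pos"]+B@[0,0,.020-.0166]
k=4
for n,x0,y0 in(("scene",200,90),("top",190,130)):
    cam=camera(n); im=cv2.resize(cam["image"][:,:,::-1],None,fx=k,fy=k,interpolation=cv2.INTER_CUBIC)
    h=(proj(cam,BLK@B.T+c)+.5)*k-.5
    cv2.polylines(im,[cv2.convexHull(h.astype(np.float32)).astype(int)],True,(0,0,255),1)
    h=(proj(cam,BED@RBED.T+PBED)+.5)*k-.5
    cv2.polylines(im,[cv2.convexHull(h.astype(np.float32)).astype(int)],True,(0,255,0),1)
    cv2.imwrite(f"pics/hov_{n}.png",im[y0*k:(y0+130)*k,x0*k:(x0+150)*k])
E
```

```text
time_s: 6.1
ee_pos: [0.5295, 0.1158, 0.1261]
eef_rot: [2.875, -0.202, 1.342]
force: [0.5, 0.4, -4.4]
grip_width: 0.0558
t 6.1 tcp [0.5295 0.1158 0.1261] bed mm [37.6 61.7 76.1] F [ 0.52  0.37 -4.35] Fbed [-0.75 -0.4  -4.32] M [-0.24  0.5  -0.02] g 0.0558 rotErr bed [ 0.001 -0.001 -0.   ]
row [0.0003, 0.0004, -0.0005] [-0.0007, 0.0004, 0.0001]
```

View pics/hov_scene.png

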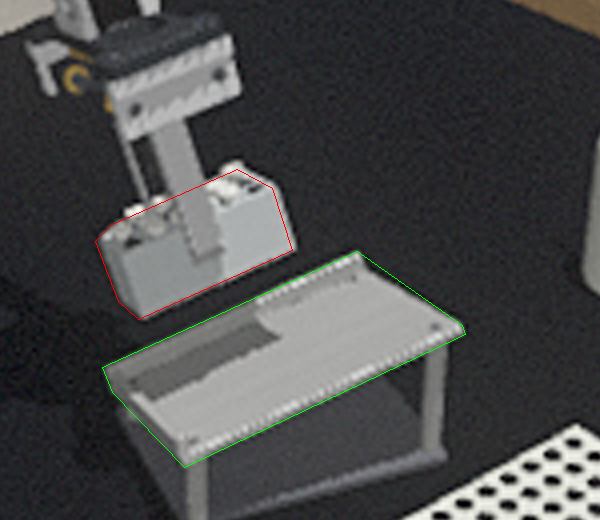

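View pics/hov_top.png

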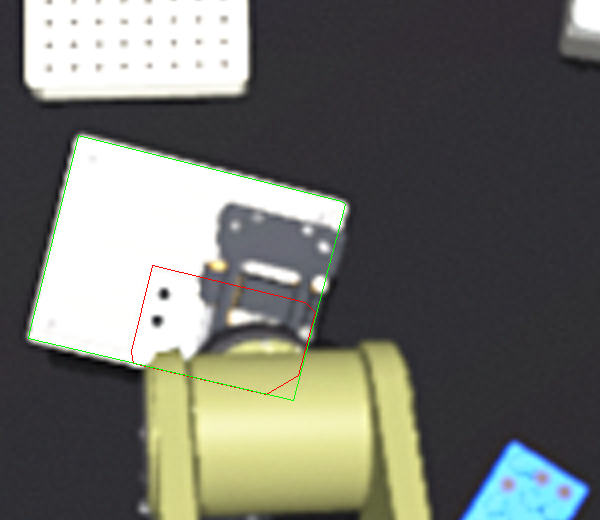

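The overlay agrees with the image to about 1 px and the bevel is towards the low corner. Descending, slowly at the end.

```bash
python3 -m jog '[[0,0,0.015,0,0,0,-0.2],[0,0,0.03,0,0,0,-0.2],[0,0,0.042,0,0,0,-0.2],[0,0,0.048,0,0,0,-0.2],[0,0,0.052,0,0,0,-0.2],[0,0,0.054,0,0,0,-0.2],[0,0,0.054,0,0,0,-0.2]]' 25
python3 -c "from h import *; st()"
python3 -m jog '[[0,0,0.001,0,0,0,-0.2],[0,0,0.002,0,0,0,-0.2],[0,0,0.003,0,0,0,-0.2],[0,0,0.003,0,0,0,-0.2]]' 25
python3 -c "from h import *; st()"
```

```text
time_s: 6.9
ee_pos: [0.5461, 0.1226, 0.0755]
eef_rot: [2.874, -0.202, 1.342]
force: [-1.1, 0.5, -4.1]
grip_width: 0.0559
t 6.9 tcp [0.5461 0.1226 0.0755] bed mm [38.1 61.7 22.5] F [-1.05  0.47 -4.11] Fbed [-2.17 -0.61 -3.63] M [-0.25  0.49  0.02] g 0.0559 rotErr bed [ 0. -0.  0.]
time_s: 7.3
ee_pos: [0.547, 0.123, 0.0727]
eef_rot: [2.874, -0.202, 1.342]
force: [-0.9, -0.1, -3.4]
grip_width: 0.0558
t 7.3 tcp [0.547  0.123  0.0727] bed mm [38.1 61.7 19.5] F [-0.87 -0.09 -3.42] Fbed [-1.67 -0.96 -2.96] M [-0.23  0.44  0.04] g 0.0558 rotErr bed [ 0. -0.  0.]
```

```bash
python3 -m jog '[[0,0,0.0005,0,0,0,-0.2],[0,0,0.001,0,0,0,-0.2],[0,0,0.001,0,0,0,-0.2]]' 25
python3 -c "from h import *; st()"
python3 -m jog '[[0,0,0.0005,0,0,0,-0.2],[0,0,0.001,0,0,0,-0.2],[0,0,0.001,0,0,0,-0.2]]' 25
python3 -c "from h import *; st()"
```

```text
time_s: 7.6
ee_pos: [0.5473, 0.1231, 0.0717]
eef_rot: [2.875, -0.202, 1.342]
force: [0.7, -0.9, -3.4]
grip_width: 0.0559
t 7.6 tcp [0.5473 0.1231 0.0717] bed mm [38.  61.7 18.4] F [ 0.73 -0.89 -3.37] Fbed [ 0.04 -1.37 -3.29] M [-0.27  0.49  0.02] g 0.0559 rotErr bed [ 0. -0.  0.]
time_s: 7.9
ee_pos: [0.5475, 0.1232, 0.0706]
eef_rot: [2.875, -0.202, 1.342]
force: [-0.3, -0.0, -4.0]
grip_width: 0.056
t 7.9 tcp [0.5475 0.1232 0.0706] bed mm [38.  61.7 17.4] F [-0.33 -0.01 -4.02] Fbed [-1.34 -0.89 -3.7 ] M [-0.23  0.49  0.02] g 0.056 rotErr bed [ 0. -0.  0.]
```

```bash
python3 -m jog '[[0,0,0.0005,0,0,0,-0.2],[0,0,0.0005,0,0,0,-0.2]]' 25
python3 -c "from h import *; st()"
python3 -m jog '[[0,0,0.0005,0,0,0,-0.2],[0,0,0.0005,0,0,0,-0.2]]' 25
python3 -c "from h import *; st()"
```

```text
time_s: 8.1
ee_pos: [0.5477, 0.1233, 0.0701]
eef_rot: [2.875, -0.202, 1.342]
force: [1.2, 0.1, -5.6]
grip_width: 0.0559
t 8.1 tcp [0.5477 0.1233 0.0701] bed mm [38.  61.7 16.8] F [ 1.2   0.08 -5.56] Fbed [-0.35 -0.77 -5.63] M [-0.24  0.45 -0.04] g 0.0559 rotErr bed [ 0. -0.  0.]
time_s: 8.3
ee_pos: [0.5479, 0.1233, 0.0701]
eef_rot: [2.874, -0.202, 1.342]
force: [-6.3, -1.3, 3.7]
grip_width: 0.0557
t 8.3 tcp [0.5479 0.1233 0.0701] bed mm [38.2 61.8 16.8] F [-6.27 -1.27  3.67] Fbed [-4.52 -1.87  5.52] M [-0.31  0.86  0.01] g 0.0557 rotErr bed [-0. -0.  0.]
```

```bash
python3 -m jog '[[0,0,0.0005,0,0,0,-0.2],[0,0,0.0005,0,0,0,-0.2]]' 25
python3 -c "from h import *; st()"
```

```text
time_s: 8.5
ee_pos: [0.5482, 0.1234, 0.0702]
eef_rot: [2.874, -0.202, 1.342]
force: [-5.2, -1.9, 5.0]
grip_width: 0.0557
t 8.5 tcp [0.5482 0.1234 0.0702] bed mm [38.4 61.9 16.8] F [-5.16 -1.91  4.99] Fbed [-2.98 -1.97  6.51] M [-0.41  0.91 -0.  ] g 0.0557 rotErr bed [-0.001 -0.     0.   ]
```

On the bed, with z within 0.2 mm of expected and about 10 N contact. Release gently.

```bash
python3 -m jog '[[0,0,0,0,0,0,0.25],[0,0,0,0,0,0,0.5],[0,0,0,0,0,0,0.9],[0,0,0,0,0,0,1],[0,0,0,0,0,0,1],[0,0,0,0,0,0,1],[0,0,0,0,0,0,1]]' 25
python3 -c "from h import *; st()"
python3 -m jog '[[0,0,-0.02,0,0,0,1],[0,0,-0.05,0,0,0,1],[0,0,-0.08,0,0,0,1],[0,0,-0.1,0,0,0,1],[0,0,-0.1,0,0,0,1],[0,0,-0.1,0,0,0,1]]' 25
cat > look.py <<'E'
from h import *
import sys
tag=sys.argv[1]; st()
B=RBED; c=PBED+RBED@np.array([.028,.05,.02]); k=5
for n,x0,y0,w,hh in(("scene",225,120,120,105),("top",190,150,110,95)):
    cam=camera(n); im=cv2.resize(cam["image"][:,:,::-1],None,fx=k,fy=k,interpolation=cv2.INTER_CUBIC)
    if len(sys.argv)>2:
        h=(proj(cam,BLK@B.T+c)+.5)*k-.5
        cv2.polylines(im,[cv2.convexHull(h.astype(np.float32)).astype(int)],True,(0,0,255),1)
    h=(proj(cam,BED@RBED.T+PBED)+.5)*k-.5
    cv2.polylines(im,[cv2.convexHull(h.astype(np.float32)).astype(int)],True,(0,255,0),1)
    cv2.imwrite(f"pics/{tag}_{n}.png",im[y0*k:(y0+hh)*k,x0*k:(x0+w)*k])
E
python3 look.py rel 1
```

```text
time_s: 9.2
ee_pos: [0.5482, 0.1234, 0.0702]
eef_rot: [2.874, -0.202, 1.342]
force: [0.2, 1.1, -0.5]
grip_width: 0.0938
t 9.2 tcp [0.5482 0.1234 0.0702] bed mm [38.5 61.9 16.8] F [ 0.23  1.08 -0.5 ] Fbed [-0.21  0.99 -0.68] M [-0.14  0.23 -0.01] g 0.0938 rotErr bed [-0.001 -0.     0.   ]
time_s: 9.8
ee_pos: [0.5181, 0.1105, 0.1644]
eef_rot: [2.873, -0.202, 1.342]
force: [-0.8, -0.1, -1.0]
grip_width: 0.0938
t 9.8 tcp [0.5181 0.1105 0.1644] bed mm [ 38.3  61.9 116.5] F [-0.82 -0.08 -1.03] Fbed [-1.   -0.46 -0.72] M [-0.1   0.18  0.05] g 0.0938 rotErr bed [-0.001  0.     0.   ]
```

View pics/rel_scene.png

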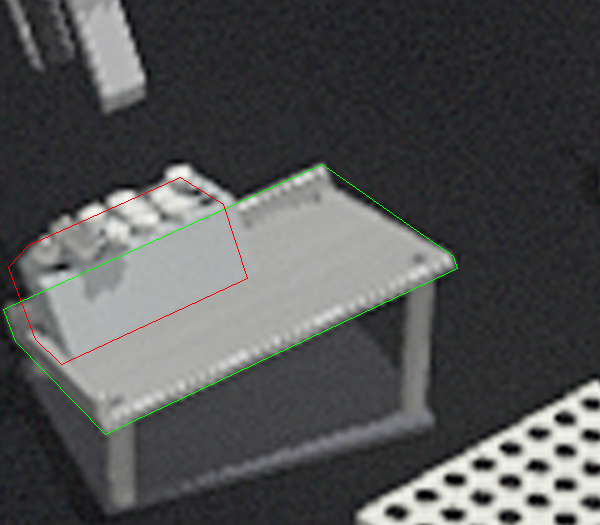

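View pics/rel_top.png

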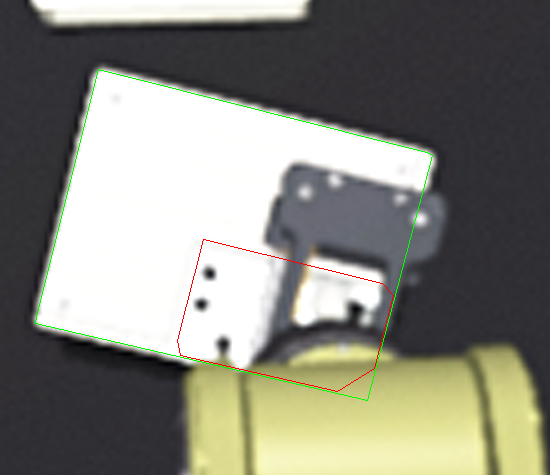

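It slid down to about home. I'll shut the fingers, tilt slightly so only the tip touches low on the block, and go to the +x side.

```bash
cat >> h.py <<'E'
RP=None if RBED is None else RBED@R.from_rotvec([-.1,.1,0]).as_matrix()@FLIP
def tgt(x,y,z): rel(RP,RBED@(np.array([x,y,z])/1e3)+PBED)
E
python3 - <<'E'
from h import *
tgt(86,54,70); tgt(86,54,10)
E
```

```text
row [-0.0076, 0.0482, 0.0457] [0.063, -0.0633, -0.0002]
row [-0.0076, 0.0483, 0.1057] [0.063, -0.0633, -0.0002]
```

```bash
python3 -m jog '[[-0.003,0.02,0.01,0.03,-0.03,0,-1],[-0.008,0.048,0.02,0.063,-0.063,0,-1],[-0.008,0.048,0.035,0.063,-0.063,0,-1],[-0.008,0.048,0.046,0.063,-0.063,0,-1],[-0.008,0.048,0.046,0.063,-0.063,0,-1],[-0.008,0.048,0.046,0.063,-0.063,0,-1],[-0.008,0.048,0.07,0.063,-0.063,0,-1],[-0.008,0.048,0.085,0.063,-0.063,0,-1],[-0.008,0.048,0.097,0.063,-0.063,0,-1],[-0.008,0.048,0.105,0.063,-0.063,0,-1],[-0.008,0.048,0.105,0.063,-0.063,0,-1],[-0.008,0.048,0.105,0.063,-0.063,0,-1]]' 25
python3 look.py px
python3 - <<'E'
from h import *
tgt(72,54,10); tgt(70,54,10); 
import numpy as np
E
```

```text
time_s: 11.1
ee_pos: [0.5922, 0.1034, 0.0754]
eef_rot: [2.977, -0.105, 1.32]
force: [-0.8, -0.2, 0.2]
grip_width: 0.002
t 11.1 tcp [0.5922 0.1034 0.0754] bed mm [85.9 53.6 11. ] F [-0.78 -0.22  0.19] Fbed [-0.61 -0.34  0.45] M [-0.06  0.16  0.05] g 0.002 rotErr bed [ 0.1   -0.099  0.   ]
row [0.0005, -0.0139, 0.0026] [0.0006, -0.0005, -0.0001]
row [0.0005, -0.0159, 0.0028] [0.0006, -0.0005, -0.0001]
```

View pics/px_scene.png

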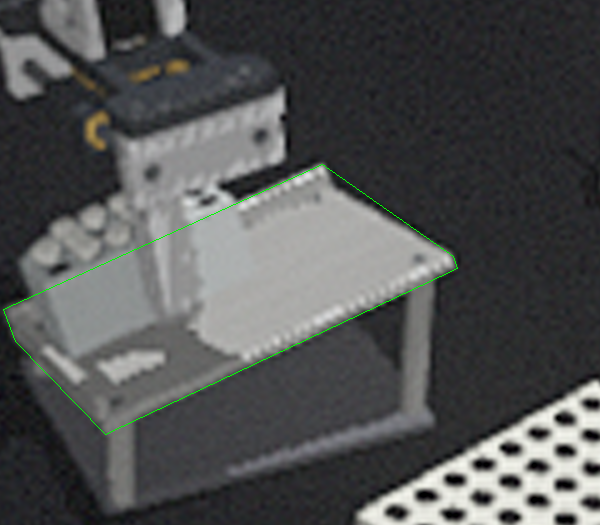

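```bash
python3 -m jog '[[0,-0.005,0.001,0,0,0,-1],[0,-0.01,0.002,0,0,0,-1],[0,-0.013,0.002,0,0,0,-1],[0,-0.014,0.002,0,0,0,-1],[0,-0.014,0.002,0,0,0,-1]]' 25
python3 -c "from h import *; st()"
python3 -m jog '[[0,-0.0005,0,0,0,0,-1],[0,-0.001,0,0,0,0,-1],[0,-0.0015,0,0,0,0,-1],[0,-0.0015,0,0,0,0,-1]]' 25
python3 -c "from h import *; st()"
```

```text
time_s: 11.7
ee_pos: [0.5792, 0.1073, 0.0716]
eef_rot: [2.977, -0.105, 1.321]
force: [0.9, 0.4, -1.3]
grip_width: 0.0005
t 11.7 tcp [0.5792 0.1073 0.0716] bed mm [71.9 53.7 10.8] F [ 0.92  0.39 -1.27] Fbed [ 0.42  0.32 -1.53] M [-0.08  0.17 -0.01] g 0.0005 rotErr bed [ 0.099 -0.099  0.   ]
time_s: 12.1
ee_pos: [0.5778, 0.1077, 0.0713]
eef_rot: [2.977, -0.105, 1.321]
force: [-0.0, -0.6, -0.4]
grip_width: 0.0007
t 12.1 tcp [0.5778 0.1077 0.0713] bed mm [70.4 53.7 10.9] F [-0.04 -0.6  -0.36] Fbed [ 0.03 -0.66 -0.25] M [-0.09  0.17  0.  ] g 0.0007 rotErr bed [ 0.099 -0.099  0.   ]
```

```bash
python3 -m jog '[[0,-0.0005,0,0,0,0,-1],[0,-0.0005,0,0,0,0,-1]]' 25
python3 -c "from h import *; st()"
```

```text
time_s: 12.3
ee_pos: [0.5772, 0.1078, 0.0712]
eef_rot: [2.977, -0.105, 1.321]
force: [0.6, 0.2, -0.2]
grip_width: 0.0004
t 12.3 tcp [0.5772 0.1078 0.0712] bed mm [69.8 53.7 10.9] F [ 0.59  0.24 -0.22] Fbed [ 0.42  0.32 -0.41] M [-0.07  0.15 -0.02] g 0.0004 rotErr bed [ 0.099 -0.099  0.   ]
```

```bash
for i in 1; do python3 -m jog '[[0,-0.0004,0,0,0,0,-1],[0,-0.0004,0,0,0,0,-1]]' 25 >/dev/null
python3 -c "from h import *; st()"; done
python3 -m jog '[[0,-0.0004,0,0,0,0,-1],[0,-0.0004,0,0,0,0,-1]]' 25 >/dev/null
python3 -c "from h import *; st()"
```

```text
t 12.5 tcp [0.5768 0.1079 0.0711] bed mm [69.4 53.7 11. ] F [ 0.31 -0.06 -0.21] Fbed [ 0.25 -0.03 -0.29] M [-0.1   0.18 -0.01] g 0.0005 rotErr bed [ 0.099 -0.099  0.   ]
t 12.7 tcp [0.5764 0.108  0.071 ] bed mm [68.9 53.7 11. ] F [-0.38 -0.33  1.08] Fbed [ 0.02 -0.19  1.17] M [-0.11  0.18  0.02] g 0.0004 rotErr bed [ 0.099 -0.099  0.   ]
```

```bash
python3 -m jog '[[0,-0.0003,0,0,0,0,-1],[0,-0.0003,0,0,0,0,-1]]' 25 >/dev/null
python3 -c "from h import *; st()"
```

```text
t 12.9 tcp [0.5761 0.1081 0.071 ] bed mm [68.6 53.6 11. ] F [ 0.77 -0.51  0.8 ] Fbed [ 1.06 -0.15  0.59] M [-0.1   0.17  0.02] g 0.0005 rotErr bed [ 0.099 -0.099  0.   ]
```

```bash
python3 -m jog '[[0,-0.0003,0,0,0,0,-1],[0,-0.0003,0,0,0,0,-1]]' 25 >/dev/null
python3 -c "from h import *; st()"
```

```text
t 13.1 tcp [0.5758 0.1082 0.0709] bed mm [68.3 53.7 11.1] F [-0.41 -0.03  0.51] Fbed [-0.24 -0.02  0.61] M [-0.09  0.17  0.02] g 0.0004 rotErr bed [ 0.099 -0.099  0.   ]
```

```bash
python3 -m jog '[[0,-0.0003,0,0,0,0,-1],[0,-0.0003,0,0,0,0,-1]]' 25 >/dev/null
python3 -c "from h import *; st()"
```

```text
t 13.3 tcp [0.5754 0.1083 0.0708] bed mm [67.9 53.7 11.1] F [-0.02  0.48  0.18] Fbed [-0.1   0.49  0.12] M [-0.1   0.1  -0.02] g 0.0006 rotErr bed [ 0.099 -0.099  0.   ]
```

```bash
python3 -m jog '[[0,-0.0003,0,0,0,0,-1],[0,-0.0003,0,0,0,0,-1]]' 25 >/dev/null
python3 -c "from h import *; st()"
```

```text
t 13.5 tcp [0.5751 0.1084 0.0708] bed mm [67.6 53.7 11.1] F [-0.46 -0.44  0.66] Fbed [-0.13 -0.39  0.82] M [-0.06  0.18 -0.01] g 0.0004 rotErr bed [ 0.099 -0.099  0.   ]
```

```bash
python3 -m jog '[[0,-0.0003,0,0,0,0,-1],[0,-0.0006,0,0,0,0,-1],[0,-0.0006,0,0,0,0,-1]]' 25 >/dev/null
python3 -c "from h import *; st()"
```

```text
t 13.8 tcp [0.5745 0.1086 0.0707] bed mm [67.  53.7 11.2] F [-0.51 -0.13 -0.18] Fbed [-0.48 -0.28 -0.  ] M [-0.05  0.12 -0.  ] g 0.0005 rotErr bed [ 0.099 -0.099  0.   ]
```

```bash
python3 -m jog '[[0,-0.0003,0,0,0,0,-1],[0,-0.0005,0,0,0,0,-1],[0,-0.0005,0,0,0,0,-1]]' 25 >/dev/null
python3 -c "from h import *; st()"
```

```text
t 14.1 tcp [0.5742 0.1087 0.0707] bed mm [66.6 53.7 11.3] F [ 1.56 -1.36 -0.04] Fbed [ 1.8  -0.97 -0.33] M [-0.12 -0.1  -0.04] g 0.0001 rotErr bed [ 0.099 -0.099 -0.   ]
```

```bash
python3 -m jog '[[0,-0.0003,0,0,0,0,-1],[0,-0.0004,0,0,0,0,-1],[0,-0.0004,0,0,0,0,-1]]' 25 >/dev/null
python3 -c "from h import *; st()"
```

```text
t 14.4 tcp [0.5741 0.1087 0.0708] bed mm [66.5 53.7 11.4] F [ 3.92 -1.22 -0.32] Fbed [ 3.88 -0.36 -1.32] M [-0.34 -0.51 -0.11] g 0.0008 rotErr bed [ 0.098 -0.099  0.   ]
```

Contact at TCP x≈66.5: about 4 N for a 0.4 mm command. Hold at about 5 N.

```bash
python3 -m jog '[[0,-0.0005,0,0,0,0,-1],[0,-0.0005,0,0,0,0,-1],[0,-0.0005,0,0,0,0,-1],[0,-0.0005,0,0,0,0,-1]]' 25 >/dev/null
python3 -c "from h import *; st()"
```

```text
t 14.8 tcp [0.574  0.1087 0.071 ] bed mm [66.5 53.7 11.6] F [ 5.22 -2.08 -0.95] Fbed [ 5.16 -1.01 -2.21] M [-0.47 -0.74 -0.13] g 0.0003 rotErr bed [ 0.097 -0.099  0.   ]
```

```bash
python3 -m jog '[[0,-0.0005,0,0,0,0,-1],[0,-0.0005,0,0,0,0,-1],[0,-0.0005,0,0,0,0,-1],[0,-0.0005,0,0,0,0,-1],[0,-0.0005,0,0,0,0,-1],[0,-0.0005,0,0,0,0,-1]]' 25 >/dev/null
python3 -c "from h import *; st()"
python3 -m jog '[[0,-0.0005,0,0,0,0,-1],[0,-0.0005,0,0,0,0,-1],[0,-0.0005,0,0,0,0,-1],[0,-0.0005,0,0,0,0,-1],[0,-0.0005,0,0,0,0,-1],[0,-0.0005,0,0,0,0,-1]]' 25 >/dev/null
python3 look.py pxh 1
```

```text
t 15.4 tcp [0.5738 0.1087 0.0711] bed mm [66.4 53.7 11.8] F [ 5.48 -2.45  1.  ] Fbed [ 6.   -0.92 -0.39] M [-0.52 -0.76 -0.13] g 0.0004 rotErr bed [ 0.096 -0.099  0.   ]
t 16.0 tcp [0.5737 0.1087 0.0714] bed mm [66.4 53.8 12. ] F [ 5.07 -1.98  1.35] Fbed [ 5.59 -0.49  0.  ] M [-0.56 -0.76 -0.15] g 0.0002 rotErr bed [ 0.095 -0.099 -0.   ]
```

View pics/pxh_scene.png

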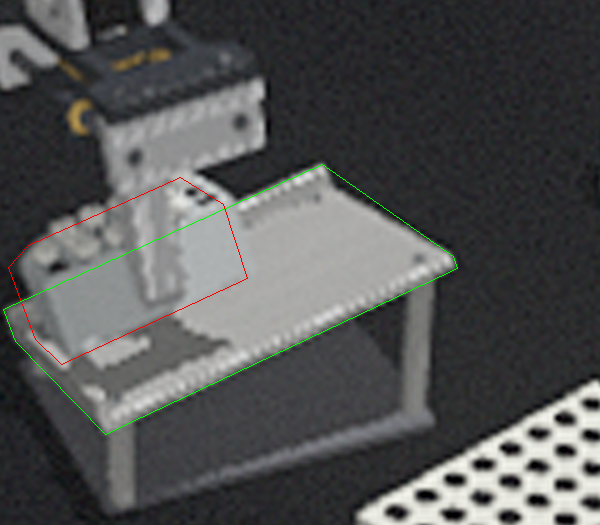

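Pressed for more than 1.5 s at 5–6 N. Now back off and go round to the +y end.

```bash
python3 -c "
from h import *
tgt(80,54,12);tgt(80,54,65);tgt(27,124,65);tgt(27,124,10)"
```

```text
row [0.0002, 0.0135, -0.0013] [0.003, -0.0009, -0.0001]
row [-0.005, 0.0085, -0.0538] [0.003, -0.0009, -0.0001]
row [0.0649, -0.0446, -0.0556] [0.003, -0.0009, -0.0001]
row [0.0703, -0.0393, -0.0011] [0.003, -0.0009, -0.0001]
```

```bash
python3 -m jog '[[0,0.005,0,0.003,0,0,-1],[0,0.013,-0.002,0.003,0,0,-1],[-0.002,0.012,-0.03,0.003,0,0,-1],[-0.005,0.009,-0.054,0.003,0,0,-1],[-0.005,0.009,-0.054,0.003,0,0,-1],[0.02,-0.01,-0.056,0.003,0,0,-1],[0.045,-0.03,-0.056,0.003,0,0,-1],[0.065,-0.045,-0.056,0.003,0,0,-1],[0.065,-0.045,-0.056,0.003,0,0,-1],[0.067,-0.042,-0.035,0.003,0,0,-1],[0.069,-0.041,-0.015,0.003,0,0,-1],[0.07,-0.039,-0.001,0.003,0,0,-1],[0.07,-0.039,-0.001,0.003,0,0,-1],[0.07,-0.039,-0.001,0.003,0,0,-1]]' 25
python3 look.py py 1
python3 -c "
from h import *
tgt(27,113,10.5)"
```

```text
time_s: 17.5
ee_pos: [0.5539, 0.1859, 0.0733]
eef_rot: [2.978, -0.106, 1.32]
force: [0.5, -0.0, 0.6]
grip_width: 0.0004
t 17.5 tcp [0.5539 0.1859 0.0733] bed mm [ 27.6 123.4   9.9] F [ 0.45 -0.03  0.63] Fbed [0.59 0.2  0.46] M [-0.07  0.22  0.01] g 0.0004 rotErr bed [ 0.1   -0.099  0.001]
row [-0.0107, -0.0009, 0.0012] [0.0006, -0.0012, -0.0002]
```

View pics/py_scene.png

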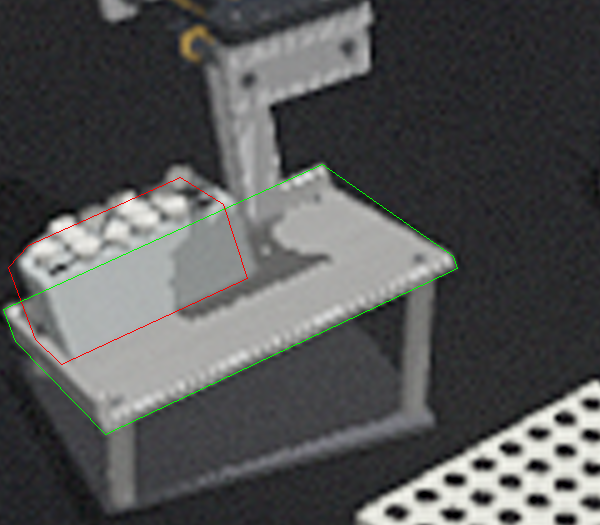

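The block looks a hair short along y (end at (252,272) against (247,278) predicted). Approach along −y.

```bash
python3 -m jog '[[-0.003,0,0,0,0,0,-1],[-0.006,0,0.001,0,0,0,-1],[-0.009,0,0.001,0,0,0,-1],[-0.01,0,0.001,0,0,0,-1],[-0.01,0,0.001,0,0,0,-1]]' 25 >/dev/null
python3 -c "from h import *; st()"
```

```text
t 18.1 tcp [0.5518 0.1763 0.0721] bed mm [ 27.9 113.6  10.7] F [ 0.58  0.6  -0.21] Fbed [ 0.32  0.66 -0.45] M [-0.08  0.15  0.05] g 0.0002 rotErr bed [ 0.099 -0.098  0.001]
```

```bash
python3 -m jog '[[-0.0003,0,0,0,0,0,-1],[-0.0006,0,0,0,0,0,-1],[-0.0009,0,0,0,0,0,-1],[-0.001,0,0,0,0,0,-1]]' 25 >/dev/null
python3 -c "from h import *; st()"
```

```text
t 18.5 tcp [0.5516 0.1754 0.072 ] bed mm [ 28.  112.6  10.7] F [0.37 1.08 0.4 ] Fbed [0.15 1.19 0.13] M [0.08 0.1  0.05] g 0.0008 rotErr bed [ 0.099 -0.098  0.001]
```

```bash
python3 -m jog '[[-0.0003,0,0,0,0,0,-1],[-0.0006,0,0,0,0,0,-1],[-0.0006,0,0,0,0,0,-1]]' 25 >/dev/null
python3 -c "from h import *; st()"
```

```text
t 18.8 tcp [0.5514 0.1748 0.0719] bed mm [ 27.9 112.   10.8] F [ 0.38  0.51 -0.77] Fbed [ 0.02  0.42 -0.91] M [0.02 0.08 0.03] g 0.0005 rotErr bed [ 0.099 -0.098  0.001]
```

```bash
python3 -m jog '[[-0.0003,0,0,0,0,0,-1],[-0.0006,0,0,0,0,0,-1],[-0.0006,0,0,0,0,0,-1]]' 25 >/dev/null
python3 -c "from h import *; st()"
```

```text
t 19.1 tcp [0.5512 0.1742 0.0718] bed mm [ 27.9 111.4  10.9] F [-0.46  0.16 -0.55] Fbed [-0.61 -0.06 -0.4 ] M [-0.03  0.15 -0.03] g 0.0003 rotErr bed [ 0.099 -0.098  0.001]
```

It probably touched at about 112.6 and the block now slides easily. Continue.

```bash
python3 -m jog '[[-0.0003,0,0,0,0,0,-1],[-0.0006,0,0,0,0,0,-1],[-0.0006,0,0,0,0,0,-1]]' 25 >/dev/null
python3 -c "from h import *; st()"
```

```text
t 19.4 tcp [0.551  0.1736 0.0718] bed mm [ 27.9 110.7  10.9] F [ 0.33 -0.05 -0.86] Fbed [ 0.09 -0.15 -0.9 ] M [-0.01  0.12 -0.03] g 0.0002 rotErr bed [ 0.099 -0.098  0.001]
```

```bash
python3 -m jog '[[-0.0003,0,0,0,0,0,-1],[-0.0005,0,0,0,0,0,-1],[-0.0005,0,0,0,0,0,-1]]' 25 >/dev/null
python3 -c "from h import *; st()"
```

```text
t 19.7 tcp [0.5509 0.1731 0.0717] bed mm [ 27.9 110.2  11. ] F [-0.04  0.09  0.27] Fbed [0.01 0.13 0.25] M [-0.03  0.11 -0.  ] g 0.0003 rotErr bed [ 0.099 -0.098  0.001]
```

```bash
python3 -m jog '[[-0.0003,0,0,0,0,0,-1],[-0.0005,0,0,0,0,0,-1],[-0.0005,0,0,0,0,0,-1]]' 25 >/dev/null
python3 -c "from h import *; st()"
```

```text
t 20.0 tcp [0.5508 0.1726 0.0717] bed mm [ 27.9 109.7  11. ] F [ 0.2   0.68 -0.96] Fbed [-0.25  0.5  -1.05] M [-0.04  0.21  0.04] g 0.0004 rotErr bed [ 0.099 -0.098  0.001]
```

```bash
python3 -m jog '[[-0.0003,0,0,0,0,0,-1],[-0.0005,0,0,0,0,0,-1],[-0.0005,0,0,0,0,0,-1]]' 25 >/dev/null
python3 -c "from h import *; st()"
```

```text
t 20.3 tcp [0.5507 0.1721 0.0716] bed mm [ 27.9 109.2  11.1] F [0.79 1.93 0.03] Fbed [ 0.22  2.02 -0.46] M [0.19 0.11 0.05] g 0.0005 rotErr bed [ 0.099 -0.098  0.001]
```

Contact with resistance now. Smaller steps.

```bash
python3 -m jog '[[-0.0002,0,0,0,0,0,-1],[-0.0004,0,0,0,0,0,-1],[-0.0004,0,0,0,0,0,-1]]' 25 >/dev/null
python3 -c "from h import *; st()"
```

```text
t 20.6 tcp [0.5507 0.172  0.0716] bed mm [ 27.9 109.1  11.1] F [ 0.87  3.72 -0.25] Fbed [-0.26  3.69 -0.98] M [0.8  0.   0.15] g 0.0006 rotErr bed [ 0.099 -0.098  0.001]
```

```bash
python3 -m jog '[[-0.0002,0,0,0,0,0,-1],[-0.0004,0,0,0,0,0,-1],[-0.0004,0,0,0,0,0,-1]]' 25 >/dev/null
python3 -c "from h import *; st()"
```

```text
t 20.9 tcp [0.5507 0.1719 0.0717] bed mm [ 28.  109.   11.2] F [ 1.11  6.43 -0.73] Fbed [-0.9   6.23 -1.85] M [ 1.06 -0.01  0.19] g 0.0005 rotErr bed [ 0.099 -0.097  0.001]
```

```bash
python3 -m jog '[[-0.0003,0,0,0,0,0,-1],[-0.0003,0,0,0,0,0,-1],[-0.0003,0,0,0,0,0,-1],[-0.0003,0,0,0,0,0,-1],[-0.0003,0,0,0,0,0,-1],[-0.0003,0,0,0,0,0,-1]]' 25 >/dev/null
python3 -c "from h import *; st()"
python3 -m jog '[[-0.0003,0,0,0,0,0,-1],[-0.0003,0,0,0,0,0,-1],[-0.0003,0,0,0,0,0,-1],[-0.0003,0,0,0,0,0,-1],[-0.0003,0,0,0,0,0,-1],[-0.0003,0,0,0,0,0,-1]]' 25 >/dev/null
python3 -c "from h import *; st()"
```

```text
t 21.5 tcp [0.5506 0.1719 0.0718] bed mm [ 28.  109.   11.3] F [ 0.74  5.31 -0.72] Fbed [-0.94  5.08 -1.59] M [ 1.08 -0.04  0.24] g 0.0002 rotErr bed [ 0.098 -0.097  0.001]
t 22.1 tcp [0.5506 0.1719 0.0719] bed mm [ 28.  109.   11.4] F [ 2.05  6.15 -0.61] Fbed [ 0.08  6.2  -1.98] M [ 1.06 -0.08  0.17] g 0.0003 rotErr bed [ 0.098 -0.096  0.001]
```

Held at 5–6 N for over 1.2 s. A softer hold as a margin, then back away and up.

```bash
python3 -m jog '[[-0.0002,0,0,0,0,0,-1],[-0.0002,0,0,0,0,0,-1],[-0.0002,0,0,0,0,0,-1],[-0.0002,0,0,0,0,0,-1],[-0.0002,0,0,0,0,0,-1],[-0.0002,0,0,0,0,0,-1],[-0.0002,0,0,0,0,0,-1],[-0.0002,0,0,0,0,0,-1]]' 25 >/dev/null
python3 -c "from h import *; st()"
python3 -m jog '[[0.002,0,0,0,0,0,-1],[0.008,0,-0.002,0,0,0,-1],[0.015,0,-0.005,0,0,0,-1],[0.02,0,-0.03,0,0,0,-1],[0.02,0,-0.06,0,0,0,-1],[0.06,0,-0.1,0,0,0,-1],[0.1,0,-0.14,0,0,0,-1],[0.12,-0.04,-0.16,0,0,0,-1],[0.12,-0.08,-0.16,0,0,0,-1],[0.12,-0.12,-0.16,0,0,0,-1],[0.12,-0.15,-0.16,0,0,0,-1],[0.12,-0.15,-0.16,0,0,0,-1],[0.12,-0.15,-0.16,0,0,0,-1]]' 25
python3 look.py end 1
```

```text
t 22.9 tcp [0.5506 0.1719 0.0719] bed mm [ 27.9 109.   11.4] F [ 0.88  5.58 -1.97] Fbed [-1.21  5.13 -2.85] M [ 1.   -0.05  0.19] g 0.0004 rotErr bed [ 0.098 -0.096  0.001]
time_s: 24.2
ee_pos: [0.4076, 0.3171, 0.2179]
eef_rot: [2.975, -0.109, 1.322]
force: [-0.1, -0.7, -0.5]
grip_width: 0.0005
t 24.2 tcp [0.4076 0.3171 0.2179] bed mm [-106.1  245.2  173.7] F [-0.05 -0.7  -0.47] Fbed [ 0.02 -0.78 -0.34] M [-0.09  0.15  0.  ] g 0.0005 rotErr bed [ 0.098 -0.095 -0.   ]
```

View pics/end_scene.png

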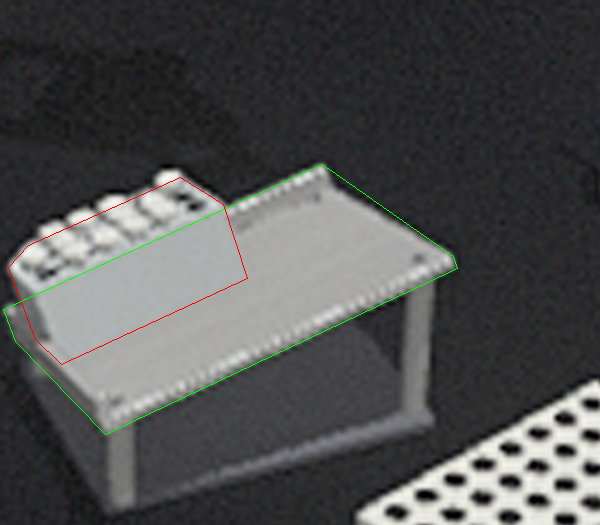

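View pics/end_top.png

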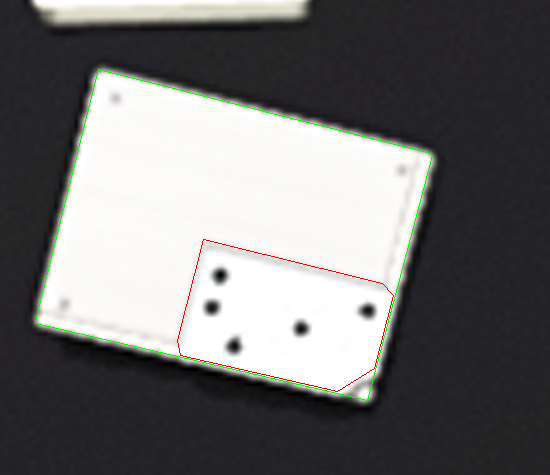

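Scene and top views both show the block sitting in the predicted home outline. I'll check the edges and yaw with a contrast-stretched crop.

```bash
python3 - <<'E'
from h import *
ims=[camera("top")["image"].astype(float) for _ in range(4)]
cam=camera("top"); im=np.mean(ims,0)[:,:,::-1]
k=10;x0,y0,w,h=215,185,65,52
g=np.clip((im-200)*255/55,0,255).astype(np.uint8)
z=cv2.resize(g[y0:y0+h,x0:x0+w],None,fx=k,fy=k,interpolation=cv2.INTER_CUBIC)
for ex in (0,):
    c=PBED+RBED@np.array([.028,.05,.02])
    p=((proj(cam,(BLK[1::2])@RBED.T+c)-[x0,y0])+.5)*k-.5
    cv2.polylines(z,[p.astype(int)],True,(0,0,255),1)
cv2.imwrite("pics/chk_top.png",z)
s=np.mean([camera("scene")["image"].astype(float) for _ in range(4)],0)[:,:,::-1]
cv2.imwrite("pics/chk_s.png",cv2.resize(np.clip(s[150:210,222:292]*1.3,0,255).astype(np.uint8),None,fx=10,fy=10,interpolation=cv2.INTER_CUBIC))
print(im[185:237,215:280].max())
E
```

```text
255.0
```

View pics/chk_top.png

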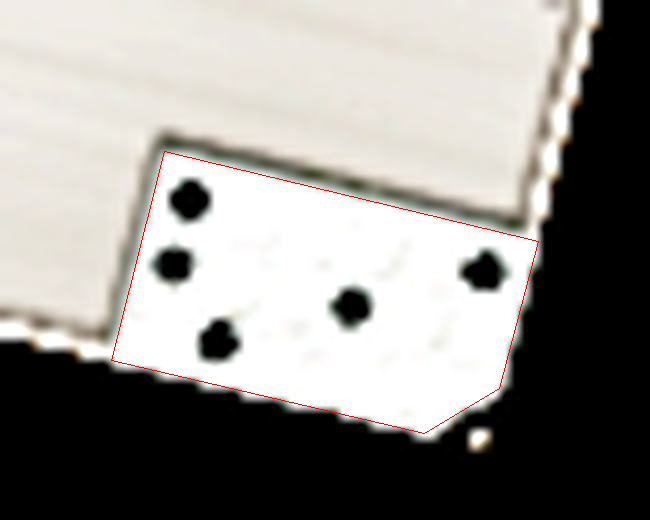

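View pics/chk_s.png

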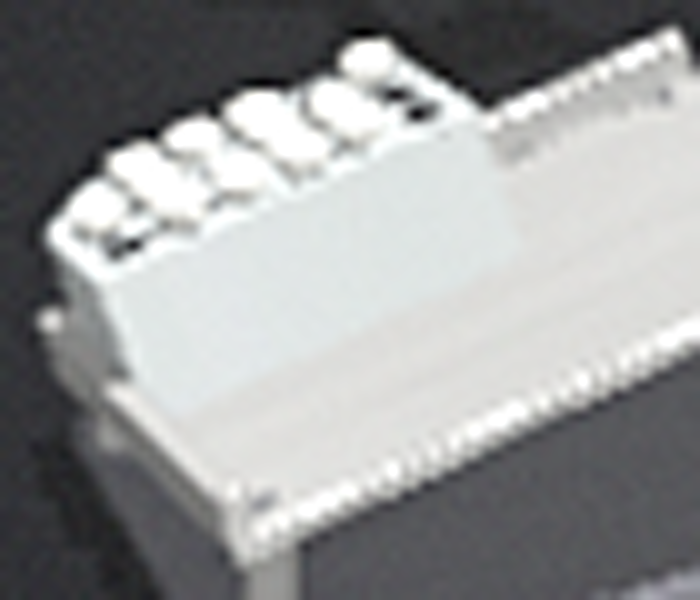

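Edges look parallel to within about half a pixel. One numeric check of the top-face outline against home.

```bash
python3 - <<'E'
from h import *
im=np.mean([camera("top")["image"].astype(float) for _ in range(6)],0); cam=camera("top")
g=np.clip((im.min(2)-190)*255/65,0,255).astype(np.uint8)
for thr in (225,240):
    cc=contour(np.dstack([g]*3),0,thr,(222,195,50,36))
    top=BLK[1::2]
    def f(p):
        Rz=RBED@R.from_euler('z',p[2]).as_matrix()
        return hullres(cam,top@Rz.T+PBED+RBED@np.array([.028+p[0],.05+p[1],.02]),cc)
    s=least_squares(f,[0,0,0],diff_step=1e-4,x_scale=[.01,.01,.1],loss='soft_l1',f_scale=.3)
    # also start nonzero for finite-diff step
    s=least_squares(f,s.x+[.001,.001,.01],diff_step=1e-2,x_scale=[.01,.01,.1],loss='soft_l1',f_scale=.3)
    print(thr,len(cc),cc.min(0),cc.max(0),"dx,dy mm",np.round(s.x[:2]*1e3,2),"yaw",round(s.x[2],4),"rms px",round(np.sqrt(np.mean(s.fun**2)),2))
E
```

```text
225 243 [222.3125 200.0625] [268.0625 228.0625] dx,dy mm [0.01 0.29] yaw -0.002 rms px 0.61
240 232 [225.5625 200.5625] [267.9375 227.9375] dx,dy mm [-0.08 -0.08] yaw 0.0023 rms px 0.39
```

Offsets from home are under 0.3 mm and yaw is within 0.003 rad. The gripper is clear, so I'm handing in.

```bash
python3 -c "
from station import ctrl
print(ctrl.hand_in())"
```

```text
the job is handed in; nothing more can be done
None
```

I set the aluminium block down flat on the open bed, about 10 mm up from each fence, and it slid down towards the low corner. I then pressed it against the long fence for about 1.6 s and the short fence for about 2 s, at roughly 5–6 N measured at the wrist. After that I backed the gripper clear and handed the job in at about 25 s.

- **Final position:** the last camera fit put the block within 0.3 mm of home in x and y, with yaw within 0.003 rad. It looked flat, with the bevel in the low corner.
- **Neighbouring items:** I kept the moves clear of the tip box, tube rack and wash bottle, but did not re-measure their positions at the end.
- **Checks that disagreed:**
  - During the long-fence push, contact came about 2 mm further in than the camera fit of the rest predicted. During the short-fence push it came about 1 mm early. Both are within the calibration error.
  - After sliding, the block hung about 3.5 mm short of the short fence, and the second push closed that gap.
- **Fence forces:** these are inferred from wrist readings, which carry about 1 N of noise; I did not measure them at the fences.

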